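Fit the comb insert into the slicer and lock it

ROBOT

A 6-joint arm with a two-finger parallel gripper is mounted at the origin on a cart in front of the work surface, level with it; the furniture and walls round the work are solid. World frame = base frame: x ahead of the robot, y to its left, z up, the work surface at z = 0. Lengths are in m, angles in rad, forces in N, time in s.
With the tool pointing down it reaches from about 0.275 to 0.875 m from the base axis. Payload 12.5 kg.
Tool frame: the origin (TCP) lies midway between the tips of the shut fingers; the grasp point (between the pads) lies 19 mm behind it; z points along the fingers, y is the line along which they close (so a half turn about z gives the same grasp; the last joint's range is limited). The gripper opens to 85 mm and grips with 20 to 120 N. Pads are 22 mm wide; open, the fingers measure 114 mm over their backs; the gripper's body (76 mm by 85 mm) begins 54 mm behind the grasp point. The pads swing forward as they close: fully open they stand 13 mm farther back than shut.
Start: joints at [-0.085, 0.351, 1.652, -0, 1.139, -0.085], TCP at [0.55, 0, 0.231] pointing down, gripper open.
Joint ranges: [-2.75, 2.75], [-0.79, 2.1], [0.01, 2.65], [-1.57, 4.71], [0.07, 3.14], [-2.87, 2.87]. Speed limits (rad/s): [2.22, 2.22, 2.79, 3.14, 3.14, 3.14].

INTERFACE

Orientations are given as [roll, pitch, yaw] about the fixed x, y, z axes, in that order (R = Rz(yaw) Ry(pitch) Rx(roll)).
In Python, from station import bot gives the robot as it stands.
- The arm moves only by the tool advance, called after "Call:" as name(argument=value, ...) on one line, values as JSON. Schema: {"type":"object","properties":{"deltas":{"type":"string"},"grip_force":{"type":"number"},"only":{"type":"string"},"quiet":{"type":"boolean"},"lines":{"type":"string"}},"required":["deltas"],"additionalProperties":false}. deltas is a string of 1 to 10 rows, parted by a bar, with the numbers parted by spaces; each row has 7 numbers: the finger opening in m, then dx, dy, dz in shares of the most that a row can go, 1 being 50 mm, then a rotation vector rx, ry, rz in normalised numbers (1 is 2 pi rad); each row shifts and turns the commanded pose from where the row before left it, along the tool's axes as they then stand; what a row does not reach is not made up. A row lasts 1/10 s, in which the tool goes at most 0.05 m and 0.15 rad, less where a joint would pass 70% of its speed; a pose out of reach is approached as far as the arm can. The fingers move at their own pace and stop on an object; grip_force is the grip in N (left out, the last holds). Time passes only in rows, so rows that do not move let the fingers close. The tool returns the time, the measured TCP pose, the force, the opening and the grip force at its end. only (a regular expression) keeps the lines of the reply that match it, lines (a string "A,B") keeps lines A to B, and quiet returns only ok. No shift or turn number may pass 1 either way. Input that does not fit is refused with a message, and nothing moves.
- bot.state(): the state, without advancing time (a new reading comes with each control period).
- bot.snapshot(name): name is "scene" or "side" or "wrist"; returns the picture (400x640x3 uint8, blue, green, red); there is no depth.
- bot.calibration(name): a dict with "intrinsics" (3x3 intrinsics, pixels), "k1" (the pictures are not rectified: a ray, as slopes to the right and down, at radius r is drawn at 1 + k1 r^2 times it, then the intrinsics apply), "R" (3x3) and "t" (3): a world point X has camera coordinates R X + t; the wrist camera has in their place "T_tool_cam" (4x4, takes a point from camera to tool coordinates, whose origin is the TCP and whose axes are the flange's). Camera axes: x right, y down, z forward; pixel columns grow to the right and rows downward; lengths in m; the calibration is good to about 2 mm. A picture is of the moment at which its call begins: read the wrist's pose just before it. calibration takes no time and is no camera call.
- bot.close_job(): hands the job in; it is judged then, once.
Trained networks look in the newest picture that a camera, given by its name, has taken for a name from the list of things; names that differ only in an ending like _2 or _b are one class to them, and where a whole thing is asked for, a point or a joint stands for the part that bears it (a point fixed in the world has none). Each returns a list of dicts, best first, with "p" (0 to 1); they miss things now and then, are a little off and sometimes report something else, mostly with a low value. They report only what shows in the picture. A call takes as long as a camera call.
- bot.search_frame(camera, label): "box" ([left, top, width, height] as shares, 0 to 1, of the picture: columns of its width, rows of its height, round what is visible of it).
- bot.trace(camera, label): "region" (400x640 bool, what is visible of it) and "box" ([left, top, width, height] as shares, 0 to 1, of the picture: columns of its width, rows of its height, round what is visible of it).
- bot.tip_of(camera, label): "at" ([row, column] as shares, 0 to 1, of the picture: columns of its width, rows of its height: a listed point, or the origin of a listed thing).
The state is a dict: "time": time; "qpos": joint angles; "joint_vel": joint speeds; "joint_torque": joint torques, N m; "tool_pos": TCP position; "tcp_rot": TCP orientation; "ft_force": force on the tool from outside, world axes, zero at the start; "ft_torque": the same for the moment, N m; "width": finger opening in m; "finger_force": force on a finger pad.
Only numpy, scipy, OpenCV 4.12 (cv2) and the standard library are available. Lean on these libraries where they do the work, as an engineer would, in place of code of your own. Each camera call takes 0.05 s, during which the arm holds its last target. There are 200 camera calls.

TASK

Fit the comb insert (the white frame with the green grip) into the slot in the side of the vegetable slicer: slide it in, nose first and right way up, until it stops against the hidden inner end. Then swing the red locking lever right down across its end so that it cannot slide out. Do not ram it, and leave the other insert where it lies.

Things in the scene. Friction and masses are not known exactly. Their poses are not given: they have to be found in the camera images.
- comb_insert: white frame 114 long, 56 wide, 16 mm thick, a row of upright steel teeth in it, green grip (42 long, 14 wide, top 39 mm above the underside) behind its rear end. Lies flat, right way up, on the left bench (z = 0). Origin: middle of the frame's underside; x from grip to nose, z up: nose at x = +57, frame's rear end -57, middle of the grip -85 mm. About 0.1 kg; pinch the grip across y
- plain_insert: the other insert: same shape, size and axes, but a plain slanting blade and a black grip; leave it where it lies
- slicer: vegetable slicer (mandoline), white rails, steel decks, 130 wide (x), 320 long (y) plus a black loop at the -y end, 76 mm high (only the raised lever is taller), stuck by suction feet to the right-hand worktable (top at z = 4 mm). Origin: under its middle, at foot level. x is the way an insert slides in; the slot opens in the long side that faces -x, towards the robot
- slot_mouth (a point): middle of the slot's mouth at the height of the slot's floor: x = -66, z = 44 mm in the slicer's frame. The slot is level, along the slicer's x, 60 wide and 17.5 mm high inside; its first 14 mm are a bell mouth, at the very mouth 76 wide and from 6 mm below the floor to 25 mm above it
- slot_stop (a point): middle of the slot's blind inner end at floor height, 116 mm beyond the mouth, hidden under the rear rail. The insert is home when its nose touches this end: its origin is then 57 mm before this point, its frame's rear end 2 mm inside the mouth, only the grip outside
- lock_lever (a joint): angle of the red locking lever, rad: 0 = down, level across one side of the mouth, behind the frame of an insert that is home; grows as it swings up (limit 1.4). Starts raised at 1.1 to 1.3; light friction (0.05 N m) holds it; it cannot come down while the insert sticks out 4 mm too far. Tip it over from its hinge side (slicer's +y), then press it down: straight down on the raised tip jams
- lever_hinge (a point): the lever's hinge, at (-72.5, 112, 57) mm in the slicer's frame, axis along the slicer's x. Down, the lever points along the slicer's -y; it swings up in the upright plane beside the rail. 9 mm thick (x); a thumb rest 14 mm wide is on top, 21 to 67 mm from the hinge, its top 21 mm above the axis when down; a tooth below the tip blocks the insert's way out
- lever_tip (a point): upper corner of the lever's free end, 90 mm from the hinge and 7 mm above its axis when down; when raised, close to its highest point, about 0.14 m above the table

How it is judged:
On the way:
1. the comb insert is fully home in the slot (nose within 2.5 mm of the stop) while the locking lever is still up (x of comb_insert in the frame of slot_stop above -0.0595 m and y of comb_insert in the frame of slot_stop between -0.005 and 0.005 m and z of comb_insert in the frame of slot_stop between -0.004 and 0.005 m and angle between comb_insert's own z axis and vertical below 0.1 rad and value of joint lock_lever above 0.6 rad), for 0.2 s.
At the end, for the whole second after the job is handed in: the comb insert lies at rest right way up in the slot, its nose within 2.5 mm of the hidden stop and centred within 5 mm, and the locking lever is down to within 0.1 rad (x of comb_insert in the frame of slot_stop above -0.0595 m and y of comb_insert in the frame of slot_stop between -0.005 and 0.005 m and z of comb_insert in the frame of slot_stop between -0.004 and 0.005 m and angle between comb_insert's own z axis and vertical below 0.1 rad and value of joint lock_lever below 0.1 rad and linear speed of comb_insert below 0.02 m/s); the robot touches nothing.
It fails at once if the comb insert was rammed against the slicer with more than 50 N (contact force between comb_insert and slicer above 50 N).
It fails at once if the other insert was moved by more than 30 mm (distance of plain_insert from where it was at the start of the episode above 0.03 m).
It also fails if it takes over 54 s, if anything falls off the work surface, if the arm or the gripper's body presses on something with over 40 N, if the wrist force passes 120 N, or if a joint passes its speed limit or range.

## Working session

There is one attempt and no reset: what is moved stays moved. The work goes in short steps, Python scripts to look and compute and a tool call to move; the robot and the scene stay as the last step left them, time stands still between calls to the robot, and variables do not carry over. Pictures are saved under pics/ and viewed, at most 10 in all, crops included, and the job is handed in when it is done.

```bash
ls; mkdir -p pics; cat > h.py <<'E'
import numpy as np, cv2
from station import bot
from scipy.spatial.transform import Rotation as Ro
def ray(cam,px,st=None):
    """px=(col,row) -> origin, dir in world"""
    c=bot.calibration(cam);K=np.array(c["intrinsics"]);k=c["k1"]
    d=np.array([(px[0]-K[0,2])/K[0,0],(px[1]-K[1,2])/K[1,1]]);u=d.copy()
    for _ in range(20):u=d/(1+k*(u@u))
    v=np.array([u[0],u[1],1.])
    if "R" in c and c.get("R") is not None:
        R=np.array(c["R"]);t=np.array(c["t"]);o=-R.T@t;w=R.T@v
    else:
        T=np.array(c["T_tool_cam"]);st=st or bot.state()
        Rt=Ro.from_euler('xyz',st["tcp_rot"]).as_matrix() if len(st["tcp_rot"])==3 else Ro.from_quat(st["tcp_rot"]).as_matrix()
        o=Rt@T[:3,3]+np.array(st["tool_pos"]);w=Rt@T[:3,:3]@v
    return o,w/np.linalg.norm(w)
def atz(r,z):
    o,d=r;return o+d*(z-o[2])/d[2]
def tri(rs):
    A=sum(np.eye(3)-np.outer(d,d) for o,d in rs);b=sum((np.eye(3)-np.outer(d,d))@o for o,d in rs)
    p=np.linalg.solve(A,b);res=[np.linalg.norm((np.eye(3)-np.outer(d,d))@(p-o)) for o,d in rs]
    return p,res
def snap(cam,name=None):
    im=bot.snapshot(cam)
    if name: cv2.imwrite(f"pics/{name}.png",im)
    return im
def tip(cam,l):
    return [(round(r["p"],2),np.array([r["at"][1]*640,r["at"][0]*400])) for r in bot.tip_of(cam,l)]
E
python3 - <<'E'
from h import *
np.set_printoptions(precision=4,suppress=True)
s=bot.state();print(s)
ims=[snap(c) for c in("scene","side","wrist")]
cv2.imwrite("pics/a.png",cv2.resize(np.vstack(ims[:2]),None,fx=.75,fy=.75));cv2.imwrite("pics/w.png",ims[2])
for l in["comb_insert","plain_insert","slicer","slot_mouth","slot_stop","lever_hinge","lever_tip"]:
    d={}
    for c in("scene","side","wrist"):
        d[c]=tip(c,l)[:2];print(l,c,d[c])
    rs=[ray(c,d[c][0][1]) for c in d if d[c] and d[c][0][0]>.3]
    if len(rs)>1:print(tri(rs))
E
```

```text
pics
{'time': 0.0, 'qpos': array([-0.0846,  0.3512,  1.6524,  0.    ,  1.1391, -0.0846]), 'joint_vel': array([ 0.0003,  0.0021,  0.0011,  0.0009,  0.0021, -0.0001]), 'joint_torque': array([  0.0013, -50.6108, -29.1407,   0.    ,   0.0046,   0.    ]), 'tool_pos': array([0.5497, 0.    , 0.2308]), 'tcp_rot': array([-3.1404, -0.0001,  1.5708]), 'ft_force': array([-0.5986, -0.4082, -0.595 ]), 'ft_torque': array([-0.0099,  0.0404, -0.0367]), 'finger_force': 0.0, 'width': 0.08531175020535446}
comb_insert scene [(0.59, array([258.624, 280.28 ]))]
comb_insert side [(0.69, array([309.504, 167.52 ]))]
comb_insert wrist []
(array([ 0.6119,  0.2422, -0.0015]), [np.float64(0.0024896360683353195), np.float64(0.0024896360683352922)])
plain_insert scene [(0.94, array([305.984, 236.52 ]))]
plain_insert side [(0.89, array([311.104, 196.92 ])), (0.48, array([345.216, 290.48 ]))]
plain_insert wrist [(0.63, array([364.672, 127.48 ]))]
(array([0.6061, 0.0506, 0.0021]), [np.float64(0.003717161767621013), np.float64(0.005173721696722138), np.float64(0.0028001712719921013)])
slicer scene [(0.83, array([353.28
[... 573 characters left out ...]
stop side [(0.8, array([372.416, 288.8  ]))]
slot_stop wrist []
(array([ 0.7066, -0.3577,  0.0475]), [np.float64(0.003092642850613937), np.float64(0.0030926428506139417)])
lever_hinge scene [(0.68, array([327.488, 169.6  ]))]
lever_hinge side [(0.86, array([354.304, 230.68 ]))]
lever_hinge wrist [(0.89, array([426.432, 338.88 ]))]
(array([ 0.6856, -0.1998,  0.0641]), [np.float64(0.0033490640610029975), np.float64(0.0051937760929874), np.float64(0.002329029627100424)])
lever_tip scene [(0.59, array([336.192, 141.2  ]))]
lever_tip side [(0.75, array([345.92, 207.4 ]))]
lever_tip wrist []
(array([ 0.6669, -0.2324,  0.1474]), [np.float64(0.003200250784742862), np.float64(0.0032002507847429433)])
```

View pics/a.png

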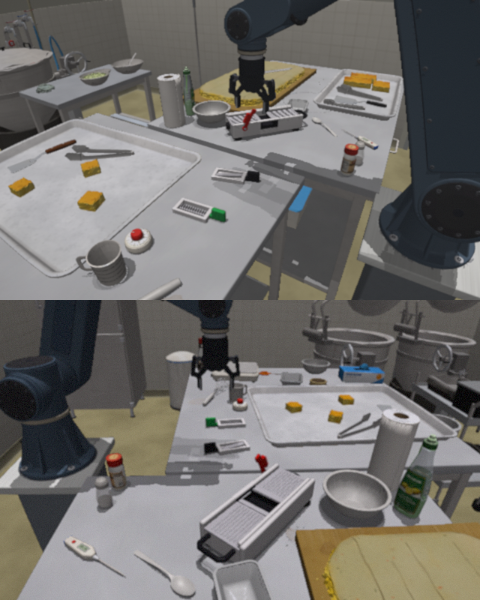

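View pics/w.png

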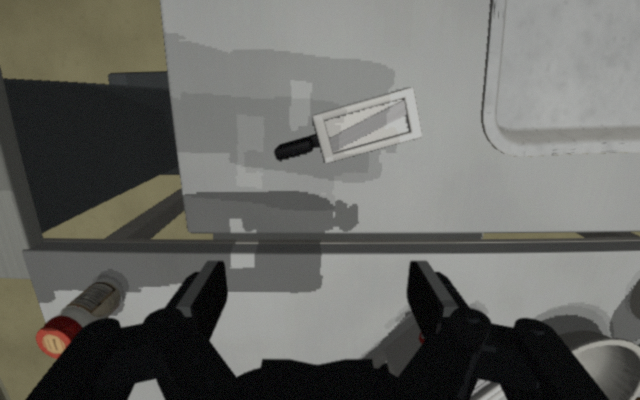

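The scene shows the comb insert with its green grip at about (265,280), the plain insert at (310,236) and the slicer at (350,165). In the side view the comb insert is at about (302,163). The wrist picture shows the plain insert at (365,127), so image right is world +x and image up is +y. I'll move over the comb insert and turn the tool.

Units first: shifts go in shares of 50 mm and turns go in shares of 2 pi rad. So 0.04 m is 0.8, -0.003 m is -0.06.

Call:
advance(deltas="0.085 0.8 -0.06 0 0 0 0 | 0.085 0.8 -0.06 0 0 0 0 | 0.085 0.8 -0.06 0 0 0 0 | 0.085 0.8 -0.06 0 0 0 0 | 0.085 0.8 -0.06 0 0 0 0 | 0.085 0.8 -0.06 0 0 0 0")

```text
time: 1.8
tool_pos: [0.5316, 0.2417, 0.2314]
tcp_rot: [3.141, -0.0, 1.571]
ft_force: [-0.1, -0.5, -0.1]
width: 0.0848
finger_force: 0.0
```

Call:
advance(deltas="0.085 0 0 0 0 0 0.0239 | 0.085 0 0 0 0 0 0.0239 | 0.085 0 0 0 0 0 0.0239 | 0.085 0 0 0 0 0 0.0239 | 0.085 0 0 0 0 0 0.0239 | 0.085 0 0 0 0 0 0.0239 | 0.085 0 0 0 0 0 0.0239 | 0.085 0 0 0 0 0 0.0239 | 0.085 0 0 0 0 0 0.0239 | 0.085 0 0 0 0 0 0.0239")

```text
time: 2.8
tool_pos: [0.532, 0.24, 0.2312]
tcp_rot: [3.142, 0.0, 0.065]
ft_force: [0.4, -0.6, -0.1]
width: 0.0849
finger_force: 0.0
```

```bash
python3 - <<'E'
from h import *
np.set_printoptions(precision=4,suppress=True)
s=bot.state();im=snap("wrist","w2");print(s["tool_pos"],s["tcp_rot"],s["qpos"])
t=tip("wrist","comb_insert");print(t)
r=bot.trace("wrist","comb_insert")
m=r[0]["region"].astype(np.uint8);print(r[0]["p"],m.sum())
g=im.astype(int);grn=((g[...,1]>g[...,2]+40)&(g[...,1]>g[...,0]+40)).astype(np.uint8)
for n,mm,z in(("grip",grn,.039),("frame",m&(1-cv2.dilate(grn,np.ones((3,3)))),.016)):
    ys,xs=np.nonzero(mm);P=np.array([atz(ray("wrist",(x,y),s),z)[:2] for x,y in list(zip(xs,ys))[::5]])
    b=cv2.minAreaRect((P*1000).astype(np.float32));print(n,b)
print([atz(ray("wrist",q[1],s),0) for q in t])
E
```

```text
[0.532  0.24   0.2312] [3.1415 0.0001 0.0647] [ 0.3441  0.4118  1.562  -0.      1.1679  1.8502]
[(0.72, array([313.6 , 101.92]))]
0.74 4611
grip ((532.6849975585938, 238.92596435546875), (41.25636672973633, 9.385759353637695), 8.592854499816895)
frame ((579.604736328125, 244.8330535888672), (168.5267333984375, 56.665306091308594), 6.473291397094727)
[array([0.6081, 0.2477, 0.    ])]
```

View pics/w2.png

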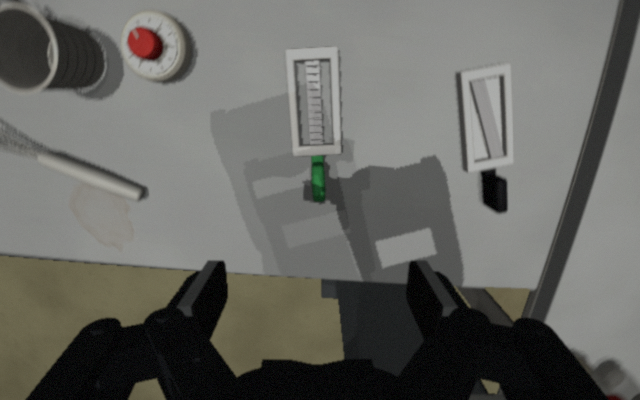

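The comb insert is upright: frame corners at (287,49), (338,46), (341,154) and (294,157), with the green grip at (318,180) pointing to the robot. I'll go lower for a second view.

Converted, 0.045 m is 0.9, 0.04 m is 0.8, -0.05 rad is -0.008.

Call:
advance(deltas="0.085 0 0 0.8 0 0 -0.008 | 0.085 0 0 0.9 0 0 0 | 0.085 0 0 0 0 0 0")

```text
time: 3.25
tool_pos: [0.5292, 0.239, 0.1414]
tcp_rot: [3.14, 0.009, 0.125]
ft_force: [-0.1, 0.1, 0.3]
width: 0.0854
finger_force: 0.0
```

```bash
cat > fr.py <<'E'
from h import *
np.set_printoptions(precision=4,suppress=True)
def green(im):
    g=im.astype(int);m=((g[...,1]>g[...,2]+40)&(g[...,1]>g[...,0]+40)).astype(np.uint8)
    n,l,st,c=cv2.connectedComponentsWithStats(m);i=1+np.argmax(st[1:,4]);return (l==i).astype(np.uint8),c[i],st[i]
def rect(mm,z,s):
    ys,xs=np.nonzero(mm);P=np.array([atz(ray("wrist",(x,y),s),z)[:2] for x,y in list(zip(xs,ys))[::3]])
    return cv2.minAreaRect((P*1000).astype(np.float32))
E
python3 - <<'E'
from fr import *
s=bot.state();im=snap("wrist","w3");print(s["tool_pos"],s["tcp_rot"])
g,c,st=green(im);print("green",c,st)
i0=cv2.imread("pics/w2.png");g0,c0,_=green(i0)
s0=dict(tool_pos=np.array([.532,.24,.2312]),tcp_rot=np.array([3.1415,.0001,.0647]))
print("tri grip",tri([ray("wrist",c,s),ray("wrist",c0,s0)]))
for z in(.03,.039):print(rect(g,z,s),rect(g0,z,s0))
m=bot.trace("wrist","comb_insert")[0]["region"].astype(np.uint8)
gy=np.nonzero(g)[0].min();m[gy-1:]=0
print("frame",rect(m,.016,s))
t=tip("wrist","comb_insert")[0][1];print(tri([ray("wrist",t,s),ray("wrist",(313.6,101.9),s0)]))
E
```

```text
[0.5292 0.239  0.1414] [3.1396 0.009  0.1248]
green [316.2609 192.1957] [310 184  13  17 184]
tri grip (array([ 0.5179,  0.2373, -0.02  ]), [np.float64(0.00030945485990427926), np.float64(0.00030945485990433705)])
((532.9002685546875, 238.75375366210938), (13.802679061889648, 10.023468971252441), 1.3011536598205566) ((528.846923828125, 237.62863159179688), (21.706579208374023, 8.977571487426758), 3.689984083175659)
((535.5728149414062, 239.0950927734375), (13.312591552734375, 9.667546272277832), 1.30108642578125) ((530.9749755859375, 237.80227661132812), (21.13857650756836, 8.74264907836914), 3.6898763179779053)
frame ((600.5347900390625, 247.06369018554688), (126.19314575195312, 55.86750411987305), 6.9114251136779785)
(array([ 0.6065,  0.2495, -0.2043]), [np.float64(0.0005076900227768547), np.float64(0.0005076900227768395)])
```

View pics/w3.png

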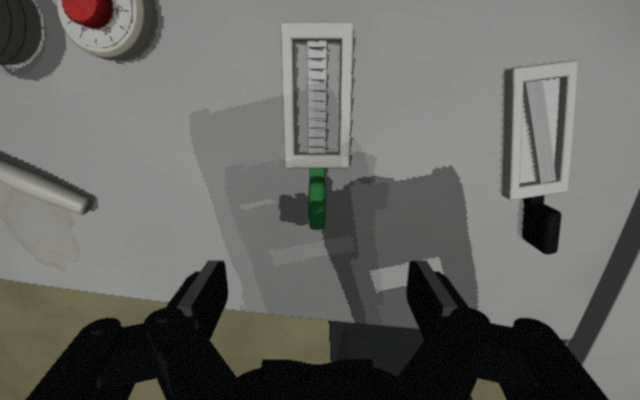

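The comb insert frame has its corners near (282,24), (353,24), (349,166) and (286,167). The grip runs from (318,168) to (317,228) between the fingers. Shading breaks up the green mask, so I'll use the frame corners from both views instead.

```bash
python3 - <<'E'
from fr import *
s=bot.state()
s0=dict(tool_pos=np.array([.532,.24,.2312]),tcp_rot=np.array([3.1415,.0001,.0647]))
A=[(282,24),(353,24),(349,166),(286,167)];B=[(287,49),(339,46),(341,154),(294,157)]
for a,b in zip(A,B):print(tri([ray("wrist",a,s),ray("wrist",b,s0)])[0],atz(ray("wrist",a,s),.016)[:2],atz(ray("wrist",b,s0),.016)[:2])
for C,ss in((A,s),(B,s0)):
    P=np.array([atz(ray("wrist",c,ss),.016)[:2] for c in C]);f=P[:2].mean(0);r=P[2:].mean(0);d=f-r
    print("len",np.linalg.norm(d),"w",np.linalg.norm(P[0]-P[1]),np.linalg.norm(P[2]-P[3]),"yaw",np.arctan2(d[1],d[0]),"ctr",P.mean(0),"grip",P.mean(0)-.085*d/np.linalg.norm(d))
im=cv2.imread("pics/w3.png").astype(int);h=cv2.cvtColor(im.astype(np.uint8),cv2.COLOR_BGR2HSV)
m=((h[...,0]>45)&(h[...,0]<85)&(h[...,1]>120)).astype(np.uint8);m[:160]=0;m[235:]=0;m[:,:300]=0;m[:,335:]=0
ys,xs=np.nonzero(m);print(xs.min(),xs.max(),ys.min(),ys.max(),xs.mean(),ys.mean())
print(atz(ray("wrist",(xs.mean(),ys.mean()),s),.03))
E
```

```text
[0.6444 0.2692 0.1229] [0.6653 0.2835] [0.6596 0.2785]
[0.6562 0.2308 0.0839] [0.6721 0.228 ] [0.666  0.2247]
[ 0.5411  0.2042 -0.0726] [0.5593 0.2142] [0.5535 0.213 ]
[ 0.5307  0.2741 -0.0782] [0.5516 0.2693] [0.5466 0.2661]
len 0.11418837086955838 w 0.055865255044162225 0.05563986389167799 yaw 0.1227308686913327 ctr [0.6121 0.2488] grip [0.5277 0.2384]
len 0.11341815667937677 w 0.0541668266661416 0.05355513933686803 yaw 0.10626769170011868 ctr [0.6064 0.2456] grip [0.5219 0.2366]
309 325 169 228 316.8095238095238 198.34330011074198
[0.5304 0.2393 0.03  ]
```

Converted, 0.04 m is 0.8, 0.03 m is 0.6.

Call:
advance(deltas="0.085 0 0 0.8 0 0 0 | 0.085 0 0 0.8 0 0 0 | 0.085 0 0 0.6 0 0 0 | 0.085 0 0 0 0 0 0 | 0.085 0 0 0 0 0 0")

```text
time: 3.9
tool_pos: [0.5333, 0.2405, 0.0386]
tcp_rot: [-3.141, -0.003, 0.121]
ft_force: [-0.5, -0.7, 0.5]
width: 0.085
finger_force: 0.0
```

```bash
python3 - <<'E'
from fr import *
s=bot.state();im=snap("wrist","w4");print(s["tool_pos"],s["tcp_rot"])
E
```

```text
[0.5333 0.2405 0.0386] [-3.141  -0.0026  0.1215]
```

View pics/w4.png

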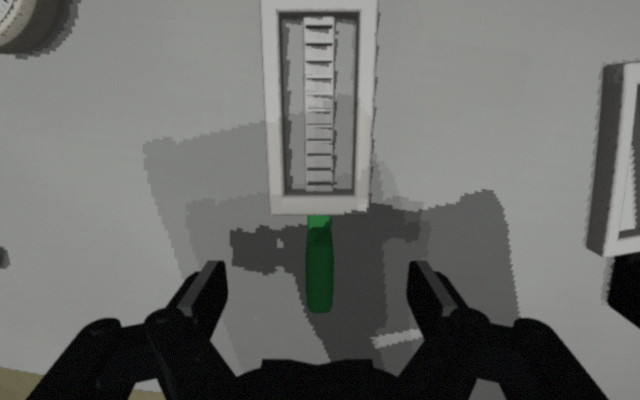

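The view is aligned: frame rear corners at (272,214) and (370,212), grip from (319,214) to (319,312), midway between the fingers.

```bash
python3 - <<'E'
from fr import *
s=bot.state();print(s["tool_pos"],s["tcp_rot"])
R=Ro.from_euler('xyz',s["tcp_rot"]).as_matrix()
C=[(262,8),(377,6),(370,212),(272,214)]
P=np.array([atz(ray("wrist",c,s),.016) for c in C]);f=P[:2].mean(0);r=P[2:].mean(0);d=f-r;u=d/np.linalg.norm(d)
print("w",np.linalg.norm(P[0]-P[1]),np.linalg.norm(P[2]-P[3]),"yaw",np.arctan2(d[1],d[0]),"rear",r,"grip",r-.028*u)
print("tool-frame offset",R.T@(r-.028*u-s["tool_pos"]))
print(atz(ray("wrist",(319,312),s),.03))
E
```

```text
[0.5337 0.2406 0.0391] [-3.1407 -0.0038  0.1213]
w 0.0541035055519177 0.054738412518380686 yaw 0.13139003942978067 rear [0.5521 0.2398 0.016 ] grip [0.5244 0.2361 0.016 ]
tool-frame offset [-0.0099  0.0034  0.023 ]
[0.4972 0.2341 0.03  ]
```

Converted, 0.012 m is 0.24, -0.008 m is -0.16.

Call:
advance(deltas="0.085 -0.16 0.04 0.24 0 0 0 | 0.085 0 0 0.24 0 0 0 | 0.085 0 0 0 0 0 0 | 0.0 0 0 0 0 0 0 | 0.0 0 0 0 0 0 0 | 0.0 0 0 0 0 0 0 | 0.0 0 0 0 0 0 0 | 0.0 0 0 0 0 0 0", grip_force=40)

```text
time: 4.75
tool_pos: [0.5244, 0.2371, 0.0125]
tcp_rot: [-3.142, -0.0, 0.121]
ft_force: [-0.4, -0.5, 6.2]
width: 0.013
finger_force: 42.4
```

Converted, -0.04 m is -0.8, -0.02 m is -0.4.

Call:
advance(deltas="0 0 0 -0.4 0 0 0 | 0 0 0 -0.8 0 0 0 | 0 0 0 -0.8 0 0 0 | 0 0 0 -0.8 0 0 0")

```text
time: 5.15
tool_pos: [0.5239, 0.2369, 0.1537]
tcp_rot: [3.141, 0.001, 0.121]
ft_force: [1.1, 0.5, -0.8]
width: 0.0133
finger_force: 41.3
```

Call:
advance(deltas="0 -0.3 0.78 0 0 0 0 | 0 -0.3 0.78 0 0 0 0 | 0 -0.3 0.78 0 0 0 0 | 0 -0.3 0.78 0 0 0 0 | 0 -0.3 0.78 0 0 0 0 | 0 -0.3 0.78 0 0 0 0 | 0 -0.3 0.78 0 0 0 0 | 0 -0.3 0.78 0 0 0 0 | 0 -0.2 0.78 0 0 0 0")

```text
time: 6.05
tool_pos: [0.4365, -0.1285, 0.1524]
tcp_rot: [-3.141, 0.0, 0.121]
ft_force: [1.2, -0.6, -0.3]
width: 0.0133
finger_force: 41.3
```

Call:
advance(deltas="0 0 0 0 0 0 0.0239 | 0 0 0 0 0 0 0.0239 | 0 0 0 0 0 0 0.0239 | 0 0 0 0 0 0 0.0239 | 0 0 0 0 0 0 0.0239 | 0 0 0 0 0 0 0.008 | 0 0 0 0 0 0 0")

```text
time: 6.75
tool_pos: [0.4374, -0.127, 0.1523]
tcp_rot: [3.142, 0.0, -0.68]
ft_force: [1.1, 0.9, -1.1]
width: 0.0132
finger_force: 41.3
```

```bash
python3 - <<'E'
from fr import *
s=bot.state();im=snap("wrist","w5");print(s["tool_pos"],s["tcp_rot"],s["qpos"])
for l in["slicer","slot_mouth","slot_stop","lever_hinge","lever_tip","comb_insert"]:
    print(l,tip("wrist",l)[:2])
E
```

```text
[ 0.4374 -0.127   0.1523] [ 3.1415  0.0002 -0.6798] [-0.3848  0.2908  1.9645  0.      0.8864  1.8658]
slicer []
slot_mouth []
slot_stop []
lever_hinge []
lever_tip [(0.74, array([313.92,  92.28]))]
comb_insert [(0.56, array([315.776,  87.8  ]))]
```

View pics/w5.png

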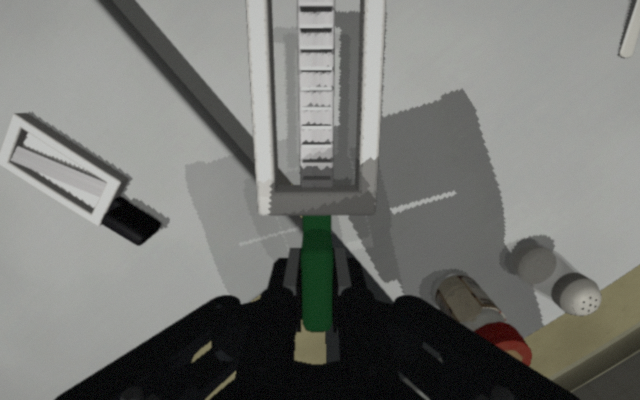

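The wrist picture shows the insert held level and central (rear corners at (262,214) and (376,212)), but the slicer is out of view. I'll fit the slicer pose from the fixed cameras.

```bash
cat > fit.py <<'E'
from fr import *
from scipy.optimize import least_squares
PT=dict(slicer=(0,0,0),slot_mouth=(-.066,0,.044),slot_stop=(.05,0,.044),lever_hinge=(-.0725,.112,.057))
def world(p,l):
    c,s_=np.cos(p[2]),np.sin(p[2]);x,y,z=PT[l];return np.array([p[0]+c*x-s_*y,p[1]+s_*x+c*y,z+.004])
def fit(obs):
    f=lambda p:np.concatenate([(np.eye(3)-np.outer(d,d))@(world(p,l)-o)*1000 for l,(o,d) in obs])
    r=least_squares(f,[.66,-.33,-.68],loss="soft_l1",f_scale=2);return r.x,f(r.x).reshape(-1,3)
E
python3 - <<'E'
from fit import *
s0=dict(tool_pos=np.array([.5497,0,.2308]),tcp_rot=np.array([-3.1404,-.0001,1.5708]))
obs=[("lever_hinge",ray("wrist",(426.4,338.9),s0)),("slicer",ray("wrist",(389.8,380.1),s0))]
old=dict(scene=dict(slicer=(353.3,168.6),slot_mouth=(361,167.2),slot_stop=(343.1,153.9),lever_hinge=(327.5,169.6)),side=dict(slicer=(347.5,291.5),slot_mouth=(321.8,264.5),slot_stop=(372.4,288.8),lever_hinge=(354.3,230.7)))
for c in old:
    for l in old[c]:obs.append((l,ray(c,old[c][l])))
names=["w hinge","w slicer"]+[c+l for c in old for l in old[c]]
for c in("scene","side"):
    im=snap(c)
    if 1:cv2.imwrite(f"pics/{c}2.png",im)
    for l in PT:
        t=tip(c,l)[:1]
        if t:obs.append((l,ray(c,t[0][1])));names.append(c+l+"_2")
p,e=fit(obs);print(p)
for n,x in zip(names,e):print(n,x.round(1))
print("tip",[tip(c,"lever_tip") for c in("scene","side")])
a=cv2.resize(cv2.imread("pics/scene2.png")[90:230,230:470],None,fx=2.5,fy=2.5);b=cv2.resize(cv2.imread("pics/side2.png")[190:380,240:480],None,fx=2.5,fy=2.5)[:250]
cv2.imwrite("pics/c.png",np.vstack([a,b]))
E
```

```text
[ 0.6639 -0.3298 -0.732 ]
w hinge [-0.7  0.8 -1. ]
w slicer [0.5 0.  0.1]
sceneslicer [ 4.8  7.4 -9.3]
sceneslot_mouth [ 5.1  3.9 -3.1]
sceneslot_stop [-9.  -4.5 -0.2]
scenelever_hinge [ 2.4  2.9 -2.6]
sideslicer [ 0.1 -5.3 -5.6]
sideslot_mouth [-0.5  0.6  0.7]
sideslot_stop [-1.8 -1.  -1.6]
sidelever_hinge [-5.9 -1.3 -3.4]
sceneslicer_2 [ 8.   7.6 -7. ]
sceneslot_mouth_2 [4.3 0.9 1.9]
sceneslot_stop_2 [31.7 -8.2 42.3]
scenelever_hinge_2 [-2.7 -5.   5.8]
sideslicer_2 [ 0.2 -1.1 -1.1]
sideslot_mouth_2 [-1.1  2.8  3.2]
sideslot_stop_2 [-0.6 -1.2 -1.5]
sidelever_hinge_2 [-4.2 -1.3 -2.9]
tip [[(0.67, array([336.768, 142.68 ]))], [(0.64, array([346.624, 208.08 ])), (0.18, array([311.168, 198.4  ]))]]
```

View pics/c.png

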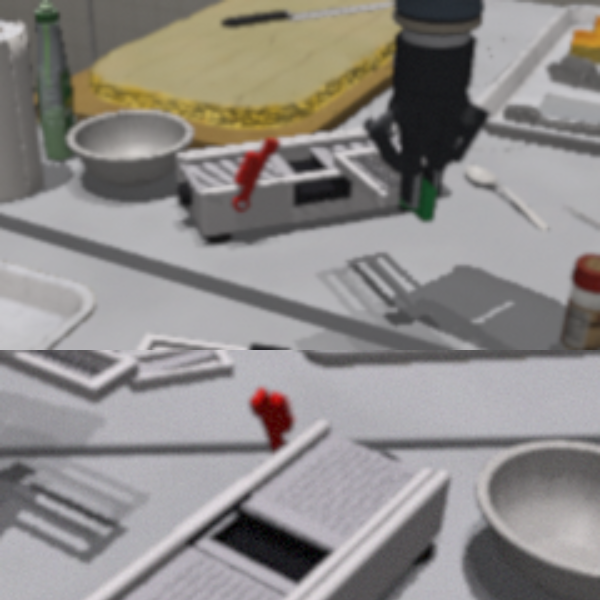

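The scene crop shows the slot mouth as a dark rectangle near full-picture pixel (359,166), with the red lever raised beside it. The side crop shows the deck. I'll raise the tool and look at the slicer with the wrist camera, then refit.

Converted, -0.042 m is -0.84, 0.024 m is 0.48.

Call:
advance(deltas="0 0.48 0 -0.84 0 0 0 | 0 0.48 0 -0.84 0 0 0 | 0 0.48 0 -0.84 0 0 0 | 0 0.48 0 -0.84 0 0 0 | 0 0 0 0 0 0 0 | 0 0 0 0 0 0 0")

```text
time: 8.3
tool_pos: [0.5123, -0.1875, 0.3202]
tcp_rot: [-3.141, -0.0, -0.68]
ft_force: [-0.2, 0.1, -1.7]
width: 0.0128
finger_force: 41.4
```

```bash
python3 - <<'E'
from fit import *
s=bot.state();im=snap("wrist","w6");print(s["tool_pos"],s["tcp_rot"])
for l in["slicer","slot_mouth","slot_stop","lever_hinge","lever_tip","comb_insert"]:
    print(l,tip("wrist",l)[:2])
E
```

```text
[ 0.5123 -0.1875  0.3202] [-3.1414 -0.0005 -0.6795]
slicer []
slot_mouth [(0.6, array([323.072,  47.8  ]))]
slot_stop []
lever_hinge [(0.91, array([228.608,  50.6  ]))]
lever_tip [(0.73, array([323.584,  48.12 ])), (0.69, array([243.392,  32.8  ]))]
comb_insert [(0.67, array([313.92,  88.4 ]))]
```

View pics/w6.png

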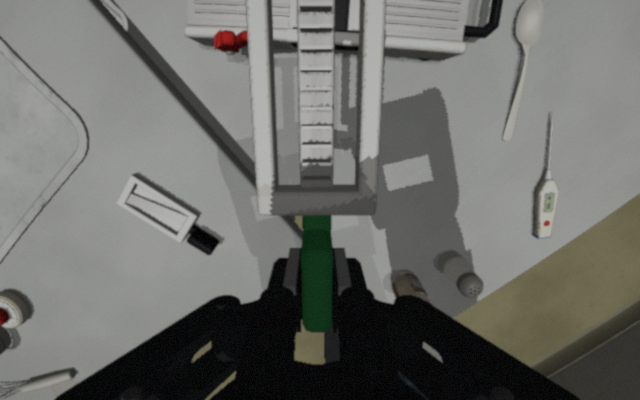

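The slicer's front rail runs along the top of the picture from (187,38) to about (466,52), with the lever at (230,40). It is slightly turned from the tool (about 0.05 rad). I'll read the edge profile numerically.

```bash
python3 - <<'E'
import cv2,numpy as np
g=cv2.cvtColor(cv2.imread("pics/w6.png"),cv2.COLOR_BGR2GRAY)
for c in(195,205,400,415,430,445,458):print(c,g[0:66:2,c])
for r in(18,24,30):print(r,g[r,180:196],)
for r in(30,40,46):print(r,g[r,452:475])
E
```

```text
195 [137 141 144 155 149 144 132 153 156 152 156 155 139 143 169 172 173 163
 123  66  80 141 144 146 147 148 147 147 148 148 148 149 148]
205 [147 141 129 155 150 147 136 155 157 155 154 158 145 143 170 171 172 166
 136  71  53  53  63 113 129 142 148 147 147 149 148 147 148]
400 [158 158 148 125 152 158 145 140 151 160 153 150 145 164 163 159 160 162
 140 162 174 173 172 155 106  58  52  56  64 106 120 141 142]
415 [151 157 154 143 130 157 154 147 125 157 156 150 138 150 164 162 158 159
 154 145 171 175 172 165 137  76  52  56  53  68 111 131 144]
430 [117 155 155 147 138 140 156 151 147 137 154 152 149 137 155 159 156 153
 155 142 160 174 176 170 156 117  62  55  55  51  88 125 140]
445 [144 135 154 151 145 127 145 151 144 142 146 151 148 147 134 155 153 151
 151 151 142 167 175 174 167 147  94  51  51  66 131 144 144]
458 [140 129 136 151 147 142 137 146 148 145 134 152 149 148 152 154 153 152
 149 151 141 154 170 174 171 157 128  85 136 142 142 143 141]
18 [147 149 147 144 145 146 147 148 152 150 150 151 152 152 153 152]
24 [148 146 147 144 146 141 142 136 131 131 134 133 135 137 138 139]
30 [147 146 148 147 153 161 169 171 174 171 172 174 172 171 174 172]
30 [152 152 151 150 154 155 154 154 157 154 149 126  77  37  27  25  26  24
  26  22  22  23  25]
40 [137 137 137 137 138 140 141 143 145 139 115  79  64  64  66  70  75  77
  77  76  77  81  82]
46 [173 173 175 174 174 174 174 173 175 174 175 173 166 153 141 139 140 142
 142 141 144 141 142]
```

```bash
python3 - <<'E'
from fit import *
s=bot.state();print(s["tool_pos"],s["tcp_rot"],s["time"])
E1=[(c,r) for c,r in zip((187,195,205,400,415,430,445,458,463.5),(24.5,25,25.5,36.5,38,38.7,40,40.7,41))]
P=np.array([atz(ray("wrist",c,s),.08)[:2] for c in E1])
print("len",np.linalg.norm(P[0]-P[-1]))
d=P[0]-P[-1];
v=np.linalg.svd(P-P.mean(0))[2][0];v=v if v[1]>0 else -v
yaw=np.arctan2(-v[0],v[1]);print("yaw",yaw,"mid",(P[0]+P[-1])/2)
c=(P[0]+P[-1])/2;u=np.array([np.cos(yaw),np.sin(yaw)])
print("origin if edge at -65",c+.065*u)
h=atz(ray("wrist",(228.6,50.6),s),.061)[:2];y=np.array([-u[1],u[0]])
print("hinge in slicer coords from edge mid", (h-c)@u-.065,(h-c)@y)
print("w1 hinge"); 
s0=dict(tool_pos=np.array([.5497,0,.2308]),tcp_rot=np.array([-3.1404,-.0001,1.5708]))
h0=atz(ray("wrist",(426.4,338.9),s0),.061)[:2];print(h,h0,(h0-c)@u-.065,(h0-c)@y)
# insert in hand
C=[(247,0),(387,0),(376,212),(261,214)]
R=Ro.from_euler('xyz',s["tcp_rot"]).as_matrix();tp=s["tool_pos"]
z=tp[2]-.0125+.016
Q=np.array([R.T@(atz(ray("wrist",q,s),z)-tp) for q in C]);print(Q)
E
```

```text
[ 0.5119 -0.1871  0.3197] [ 3.1413  0.0011 -0.679 ] 8.65
len 0.3076555098279628
yaw -0.733594432335929 mid [ 0.6232 -0.2922]
origin if edge at -65 [ 0.6714 -0.3357]
hinge in slicer coords from edge mid -0.08813468784854289 0.11287850535145105
w1 hinge
[ 0.6815 -0.1928] [ 0.686  -0.1997] -0.08022221740494624 0.11075511599286185
[[ 0.1173 -0.0262 -0.0036]
 [ 0.1173  0.0287 -0.0036]
 [ 0.0291  0.0289 -0.0035]
 [ 0.0281 -0.025  -0.0035]]
```

```bash
python3 - <<'E'
from fit import *
s=dict(tool_pos=np.array([.5121,-.1873,.320]),tcp_rot=np.array([3.1415,0,-.6795]))
E1=list(zip((185,195,205,400,415,430,445,458,465),(35.5,36.5,37,48,49.3,50.6,52,52.8,53.2)))
s0=dict(tool_pos=np.array([.5497,0,.2308]),tcp_rot=np.array([-3.1404,-.0001,1.5708]))
for z in(.08,.075):
    P=np.array([atz(ray("wrist",c,s),z)[:2] for c in E1])
    v=np.linalg.svd(P-P.mean(0))[2][0];v=v if v[1]>0 else -v
    yaw=np.arctan2(-v[0],v[1]);c=(P[0]+P[-1])/2;u=np.array([np.cos(yaw),np.sin(yaw)]);y=np.array([-u[1],u[0]])
    print("len",np.linalg.norm(P[0]-P[-1]),"yaw",yaw,"origin if edge at -65",c+.065*u)
    for q,ss in(((228.6,50.6),s),((426.4,338.9),s0)):
        h=atz(ray("wrist",q,ss),.061)[:2];print("hinge",h,(h-c)@u-.065,(h-c)@y)
# pixel of mouth in scene via hand reading
print(atz(ray("scene",(358.8,166)),.057))
E
```

```text
len 0.314667930831027 yaw -0.7365077314975463 origin if edge at -65 [ 0.6625 -0.3287]
hinge [ 0.6821 -0.1932] -0.07644887975152485 0.11353524364390993
hinge [ 0.686  -0.1997] -0.069232450315184 0.11135762136747719
len 0.3187787153451096 yaw -0.7365077314975463 origin if edge at -65 [ 0.663  -0.3293]
hinge [ 0.6821 -0.1932] -0.07726374138765311 0.11362858788251248
hinge [ 0.686  -0.1997] -0.07004731195131227 0.11145096560607973
[ 0.6146 -0.283   0.057 ]
```

Converted, 0.045 m is 0.9, 0.0024 m is 0.048, 0.056 rad is 0.0089.

Call:
advance(deltas="0 0 0 0 0 0 0.0089 | 0 -0.62 0.048 0.8 0 0 0 | 0 0 0 0.9 0 0 0 | 0 0 0 0.9 0 0 0 | 0 0 0 0.9 0 0 0 | 0 0 0 0.9 0 0 0 | 0 0 0 0.76 0 0 0 | 0 0 0 0 0 0 0 | 0 0 0 0 0 0 0")

```text
time: 9.55
tool_pos: [0.4881, -0.1686, 0.0635]
tcp_rot: [3.141, 0.0, -0.735]
ft_force: [0.5, -0.3, -0.8]
width: 0.013
finger_force: 41.3
```

```bash
cat > rel.py <<'E'
from fit import *
def rel(p=(.663,-.329,-.735)):
    s=bot.state();u=np.array([np.cos(p[2]),np.sin(p[2])]);y=np.array([-u[1],u[0]]);d=s["tool_pos"][:2]-np.array(p[:2])
    print("t",s["time"],"tool",s["tool_pos"],s["tcp_rot"],"slicer x,y",d@u,d@y,"nose to stop",.05-(d@u+.142),"F",s["ft_force"],"w",s["width"]);return s
E
python3 - <<'E'
from rel import *
s=rel()
a=snap("scene");b=snap("side")
a=cv2.resize(a[110:220,270:430],None,fx=3.6,fy=3.6,interpolation=cv2.INTER_CUBIC)[:,:576];b=cv2.resize(b[180:310,230:400],None,fx=3.4,fy=3.4,interpolation=cv2.INTER_CUBIC)
w=min(a.shape[1],b.shape[1]);cv2.imwrite("pics/d.png",np.vstack([a[100:340,:w],b[:340,:w]]))
C=bot.snapshot("wrist");cv2.imwrite("pics/w7.png",C)
E
```

```text
t 9.55 tool [ 0.4881 -0.1686  0.0635] [ 3.1414  0.0004 -0.7351] slicer x,y -0.23728982689516387 0.0017257850178430461 nose to stop 0.1452898268951639 F [ 0.5177 -0.3044 -0.7789] w 0.012978952242009274
```

View pics/d.png

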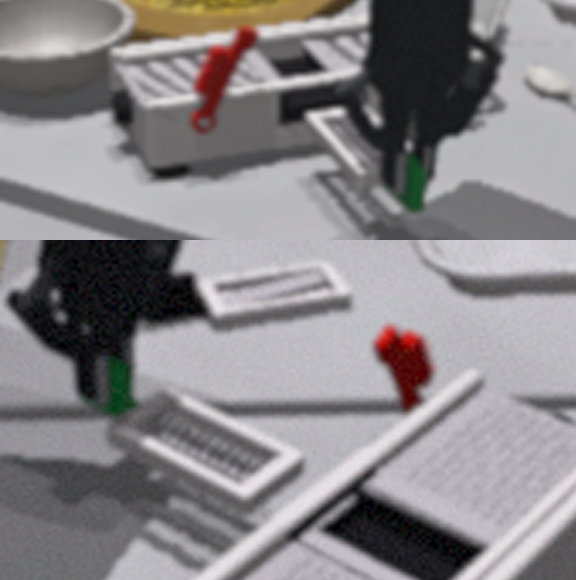

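The scene crop shows the insert level and lined up in front of the dark mouth. The side crop shows it square to the slicer's rail. I'll advance gently and watch the force.

Converted, 0.012 m is 0.24, 0.002 m is 0.04.

Call:
advance(deltas="0 0.24 0 0.04 0 0 0 | 0 0.24 0 0 0 0 0 | 0 0.12 0 0 0 0 0 | 0 0.1 0 0 0 0 0 | 0 0.1 0 0 0 0 0 | 0 0 0 0 0 0 0")

```text
time: 10.3
tool_pos: [0.518, -0.1958, 0.0608]
tcp_rot: [-3.142, -0.0, -0.735]
ft_force: [-0.5, 0.0, -1.1]
width: 0.0135
finger_force: 41.3
```

Call:
advance(deltas="0 0.08 0 0 0 0 0 | 0 0.08 0 0 0 0 0 | 0 0.08 0 0 0 0 0 | 0 0 0 0 0 0 0")

```text
time: 10.7
tool_pos: [0.5269, -0.2038, 0.0609]
tcp_rot: [-3.142, -0.0, -0.735]
ft_force: [-0.8, -0.0, -1.5]
width: 0.0132
finger_force: 41.4
```

```bash
python3 -c "
from rel import *
rel()"
```

```text
t 10.7 tool [ 0.5269 -0.2038  0.0609] [-3.1415 -0.0004 -0.7353] slicer x,y -0.18492700496550063 0.0016128618141047497 nose to stop 0.09292700496550065 F [-0.8209 -0.0293 -1.4845] w 0.013244215655834045
```

Converted, 0.006 m is 0.12.

Call:
advance(deltas="0 0.12 0 0 0 0 0 | 0 0.12 0 0 0 0 0 | 0 0.12 0 0 0 0 0 | 0 0.12 0 0 0 0 0 | 0 0.12 0 0 0 0 0 | 0 0 0 0 0 0 0")

```text
time: 11.3
tool_pos: [0.5493, -0.2241, 0.0608]
tcp_rot: [-3.142, -0.001, -0.735]
ft_force: [0.1, -0.1, -0.3]
width: 0.0133
finger_force: 41.4
```

Call:
advance(deltas="0 0.12 0 0 0 0 0 | 0 0.12 0 0 0 0 0 | 0 0.12 0 0 0 0 0 | 0 0.12 0 0 0 0 0 | 0 0 0 0 0 0 0")

```text
time: 11.8
tool_pos: [0.5671, -0.2402, 0.0608]
tcp_rot: [-3.141, -0.001, -0.735]
ft_force: [-1.0, -0.0, -1.0]
width: 0.0134
finger_force: 41.4
```

```bash
python3 -c "
from rel import *
rel()"
```

```text
t 11.8 tool [ 0.5671 -0.2402  0.0608] [-3.1415 -0.0005 -0.7354] slicer x,y -0.13064882649371182 0.001562368244027379 nose to stop 0.03864882649371183 F [-1.0241 -0.0342 -1.0067] w 0.013428358940058574
```

Sliding freely with about 38 mm left. Now slower.

Converted, 0.006 m is 0.12, 0.005 m is 0.1.

Call:
advance(deltas="0 0.12 0 0 0 0 0 | 0 0.12 0 0 0 0 0 | 0 0.12 0 0 0 0 0 | 0 0.1 0 0 0 0 0 | 0 0.06 0 0 0 0 0 | 0 0.04 0 0 0 0 0 | 0 0 0 0 0 0 0")

```text
time: 12.5
tool_pos: [0.5874, -0.2585, 0.0608]
tcp_rot: [3.142, -0.0, -0.735]
ft_force: [0.7, -1.7, 0.1]
width: 0.013
finger_force: 41.3
```

Call:
advance(deltas="0 0.04 0 0 0 0 0 | 0 0.02 0 0 0 0 0 | 0 0.02 0 0 0 0 0 | 0 0 0 0 0 0 0")

```text
time: 12.9
tool_pos: [0.5904, -0.2612, 0.0608]
tcp_rot: [-3.142, -0.0, -0.735]
ft_force: [-1.1, 0.4, 0.0]
width: 0.0133
finger_force: 41.3
```

```bash
python3 -c "
from rel import *
rel()"
```

```text
t 12.9 tool [ 0.5904 -0.2612  0.0608] [-3.1416 -0.     -0.7352] slicer x,y -0.09936782199041214 0.0015913150282011496 nose to stop 0.007367821990412152 F [-1.1195  0.4207  0.048 ] w 0.013295258802166055
```

Converted, 0.002 m is 0.04, 0.001 m is 0.02.

Call:
advance(deltas="0 0.04 0 0 0 0 0 | 0 0.02 0 0 0 0 0 | 0 0.02 0 0 0 0 0 | 0 0 0 0 0 0 0")

```text
time: 13.3
tool_pos: [0.5933, -0.2639, 0.0608]
tcp_rot: [-3.142, 0.0, -0.735]
ft_force: [-0.1, -0.3, -1.3]
width: 0.0133
finger_force: 41.3
```

Call:
advance(deltas="0 0.02 0 0 0 0 0 | 0 0.02 0 0 0 0 0 | 0 0 0 0 0 0 0")

```text
time: 13.6
tool_pos: [0.5948, -0.2652, 0.0608]
tcp_rot: [3.142, -0.0, -0.735]
ft_force: [-0.9, 0.6, -0.9]
width: 0.0132
finger_force: 41.3
```

Call:
advance(deltas="0 0.02 0 0 0 0 0 | 0 0.02 0 0 0 0 0 | 0 0 0 0 0 0 0")

```text
time: 13.9
tool_pos: [0.5964, -0.2666, 0.0608]
tcp_rot: [-3.142, -0.0, -0.735]
ft_force: [-0.1, 0.1, -0.7]
width: 0.0131
finger_force: 41.3
```

```bash
python3 -c "
from rel import *
rel()"
```

```text
t 13.9 tool [ 0.5964 -0.2666  0.0608] [-3.1415 -0.0002 -0.7353] slicer x,y -0.09126802584789306 0.0015783116159048 nose to stop -0.0007319741521069206 F [-0.1374  0.1263 -0.6858] w 0.01307629939898959
```

Converted, 0.001 m is 0.02.

Call:
advance(deltas="0 0.02 0 0 0 0 0 | 0 0.02 0 0 0 0 0 | 0 0 0 0 0 0 0")

```text
time: 14.2
tool_pos: [0.5967, -0.2668, 0.0606]
tcp_rot: [3.141, 0.004, -0.735]
ft_force: [-6.9, 6.0, 3.6]
width: 0.0134
finger_force: 42.0
```

Call:
advance(deltas="0 0.02 0 0 0 0 0 | 0 0.02 0 0 0 0 0 | 0 0 0 0 0 0 0")

```text
time: 14.5
tool_pos: [0.5967, -0.2668, 0.0605]
tcp_rot: [3.141, 0.008, -0.735]
ft_force: [-16.9, 14.1, 11.6]
width: 0.0132
finger_force: 43.2
```

```bash
python3 -c "
from rel import *
rel()"
```

```text
t 14.5 tool [ 0.5967 -0.2668  0.0605] [ 3.1406  0.0085 -0.735 ] slicer x,y -0.09085600977312534 0.0017005900652956895 nose to stop -0.0011439902268746416 F [-16.877   14.0964  11.5673] w 0.013224878972208854
```

Contact at about 22 N with the nose on the stop. I'll relax the push, release, and rise clear.

Units first: shifts go in shares of 50 mm and turns go in shares of 2 pi rad. So -0.0025 m is -0.05.

Call:
advance(deltas="0 -0.05 0 0 0 0 0 | 0 0 0 0 0 0 0 | 0 0 0 0 0 0 0")

```text
time: 14.8
tool_pos: [0.5967, -0.2668, 0.0605]
tcp_rot: [3.141, 0.002, -0.735]
ft_force: [-5.1, 5.3, 1.7]
width: 0.0132
finger_force: 41.8
```

Call:
advance(deltas="0.03 0 0 0 0 0 0 | 0.045 0 0 0 0 0 0 | 0.045 0 0 0 0 0 0 | 0.045 0 0 0 0 0 0 | 0.045 0 0 -0.6 0 0 0 | 0.045 0 0 -0.8 0 0 0 | 0.045 0 0 -0.8 0 0 0 | 0.045 0 0 -0.6 0 0 0 | 0.045 0 0 0 0 0 0")

```text
time: 15.7
tool_pos: [0.5991, -0.2685, 0.2058]
tcp_rot: [-3.14, -0.008, -0.735]
ft_force: [-0.4, 0.2, 0.6]
width: 0.0452
finger_force: 0.0
```

```bash
python3 - <<'E'
from rel import *
s=rel();snap("wrist","w8")
for c in("wrist","scene","side"):
    if c!="wrist":snap(c)
    print(c,"tip",tip(c,"lever_tip")[:2],"comb",tip(c,"comb_insert")[:1],"hinge",tip(c,"lever_hinge")[:1])
E
```

```text
t 15.7 tool [ 0.5991 -0.2685  0.2058] [-3.1397 -0.0078 -0.7352] slicer x,y -0.08798445646706743 0.002035810792273729 nose to stop -0.004015543532932556 F [-0.3794  0.1954  0.5657] w 0.045222527646286724
wrist tip [(0.88, array([200.704, 198.52 ])), (0.5, array([316.992,  94.08 ]))] comb [(0.86, array([317.696,  99.92 ]))] hinge [(0.82, array([199.104, 180.08 ]))]
scene tip [(0.49, array([335.424, 143.12 ]))] comb [(0.64, array([336.768, 144.2  ]))] hinge [(0.58, array([326.912, 172.32 ]))]
side tip [(0.77, array([346.688, 206.88 ]))] comb [(0.65, array([348.096, 275.48 ]))] hinge [(0.92, array([352.576, 231.32 ]))]
```

View pics/w8.png

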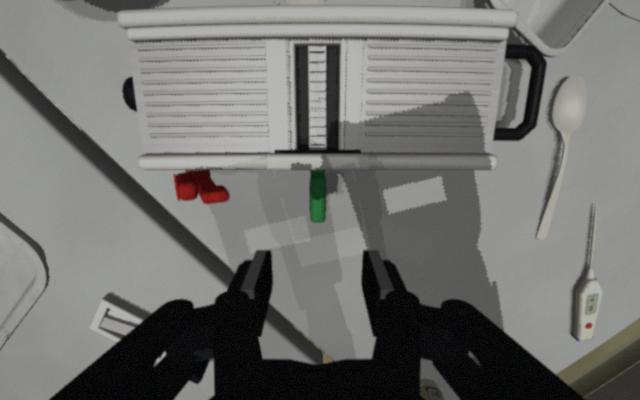

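The wrist view shows the insert in the slot, its teeth under the deck opening at (317,95) and only the green grip outside at (318,195). The red lever is raised at (200,186). Before moving, I'll place the lever in slicer coordinates.

```bash
python3 - <<'E'
from rel import *
s=bot.state();p=np.array([.663,-.329,-.735]);u=np.array([np.cos(p[2]),np.sin(p[2])]);y=np.array([-u[1],u[0]])
f=lambda q:(round((q[:2]-p[:2])@u,4),round((q[:2]-p[:2])@y,4),round(q[2],4))
print(f(tri([ray("scene",(335.6,142.6)),ray("side",(346.5,207.2))])[0]))
for px,z in(((222,196),.147),((200.7,198.5),.147),((199.1,180.1),.061),((185,185),.1)):print(px,f(atz(ray("wrist",px,s),z)))
im=cv2.imread("pics/w8.png");h=cv2.cvtColor(im,cv2.COLOR_BGR2HSV);m=((h[...,0]<10)|(h[...,0]>170))&(h[...,1]>150)
m[:, 260:]=0
ys,xs=np.nonzero(m)
for c in range(xs.min(),xs.max()+1,6):k=ys[xs==c];print(c,k.min(),k.max(),end="; ")
E
```

```text
(np.float64(-0.0639), np.float64(0.0778), np.float64(0.1448))
(222, 196) (np.float64(-0.0703), np.float64(0.0622), np.float64(0.147))
(200.7, 198.5) (np.float64(-0.072), np.float64(0.0764), np.float64(0.147))
(199.1, 180.1) (np.float64(-0.0809), np.float64(0.1092), np.float64(0.061))
(185, 185) (np.float64(-0.0752), np.float64(0.1061), np.float64(0.1))
55 398 398; Traceback (most recent call last):
  File "<stdin>", line 9, in <module>
    return umr_minimum(a, axis, None, out, keepdims, initial, where)
ValueError: zero-size array to reduction operation minimum which has no identity
```

Converted, -0.037 m is -0.74, 0.002 m is 0.04.

Call:
advance(deltas="0 0.04 -0.74 0 0 0 0 | 0 0.04 -0.74 0 0 0 0 | 0 0.04 -0.74 0 0 0 0 | 0 0.04 -0.74 0 0 0 0 | 0 0 0 0 0 0 0 | 0 0 0 0 0 0 0")

```text
time: 16.9
tool_pos: [0.7026, -0.1625, 0.2003]
tcp_rot: [3.141, 0.0, -0.734]
ft_force: [0.1, -1.2, -0.4]
width: 0.0001
finger_force: 0.0
```

```bash
python3 -c "
from rel import *
rel()"
```

```text
t 16.9 tool [ 0.7026 -0.1625  0.2003] [ 3.1411  0.0005 -0.7339] slicer x,y -0.0822200683454018 0.15007685690292707 nose to stop -0.009779931654598187 F [ 0.0915 -1.1993 -0.3578] w 0.00012211900140132975
```

Call:
advance(deltas="0 0 0 0.8 0 0 0 | 0 0 0 0.8 0 0 0 | 0 0 0 0.28 0 0 0 | 0 0 0 0 0 0 0")

```text
time: 17.3
tool_pos: [0.7012, -0.1636, 0.1051]
tcp_rot: [3.14, 0.003, -0.736]
ft_force: [-0.2, -0.2, 0.9]
width: 0.0001
finger_force: 0.0
```

```bash
python3 -c "
from rel import *
rel()"
```

```text
t 17.3 tool [ 0.7012 -0.1636  0.1051] [ 3.1399  0.0033 -0.7362] slicer x,y -0.0825386841689602 0.14828506831569319 nose to stop -0.00946131583103979 F [-0.2367 -0.2227  0.8662] w 5.0478965645787704e-05
```

Converted, 0.01 m is 0.2, -0.006 m is -0.12.

Call:
advance(deltas="0 0.08 0 -0.12 0 0 0 | 0 0 0.2 0 0 0 0 | 0 0 0.2 0 0 0 0 | 0 0 0.2 0 0 0 0 | 0 0 0 0 0 0 0")

```text
time: 17.8
tool_pos: [0.6845, -0.1895, 0.1134]
tcp_rot: [3.142, -0.0, -0.737]
ft_force: [0.3, 0.3, -0.4]
width: -0.0
finger_force: 0.0
```

Call:
advance(deltas="0 0 0.2 0 0 0 0 | 0 0 0.2 0 0 0 0 | 0 0 0.16 0 0 0 0 | 0 0 0.12 0 0 0 0 | 0 0 0 0 0 0 0")

```text
time: 18.3
tool_pos: [0.662, -0.214, 0.1128]
tcp_rot: [3.141, 0.0, -0.736]
ft_force: [0.7, 0.5, -0.7]
width: 0.0001
finger_force: 0.0
```

```bash
python3 - <<'E'
from rel import *
s=rel();snap("wrist")
print("w tip",tip("wrist","lever_tip")[:2])
p=np.array([.663,-.329,-.735]);u=np.array([np.cos(p[2]),np.sin(p[2])]);y=np.array([-u[1],u[0]])
t={}
for c in("scene","side"):
    snap(c);t[c]=tip(c,"lever_tip")[:1];print(c,t[c])
if all(t.values()):
    q=tri([ray(c,t[c][0][1]) for c in t])[0];print((q[:2]-p[:2])@u,(q[:2]-p[:2])@y,q[2])
E
```

```text
t 18.3 tool [ 0.662  -0.214   0.1128] [ 3.1413  0.0002 -0.736 ] slicer x,y -0.07782815223956044 0.08463231515876228 nose to stop -0.014171847760439546 F [ 0.659   0.512  -0.6565] w 7.384005835332128e-05
w tip [(0.59, array([398.528, 258.8  ]))]
scene [(0.48, array([346.816, 149.52 ]))]
side [(0.69, array([335.68, 224.2 ]))]
-0.06609591035756046 0.043676619048973145 0.11948454336670528
```

The lever is following: its tip is now at y≈0.044, z≈0.119, so about 0.6 rad. Press it down.

Converted, 0.006 m is 0.12, 0.005 m is 0.1.

Call:
advance(deltas="0 0 0.1 0.08 0 0 0 | 0 0 0.1 0.12 0 0 0 | 0 0 0.06 0.12 0 0 0 | 0 0 0 0.12 0 0 0 | 0 0 0 0.1 0 0 0 | 0 0 0 0 0 0 0")

```text
time: 19.2
tool_pos: [0.6535, -0.2227, 0.0847]
tcp_rot: [3.141, 0.001, -0.735]
ft_force: [0.4, 1.2, 0.2]
width: -0.0002
finger_force: 0.0
```

Call:
advance(deltas="0 0 0 0.04 0 0 0 | 0 0 0 0.04 0 0 0 | 0 0 0 0 0 0 0")

```text
time: 19.5
tool_pos: [0.654, -0.2229, 0.0821]
tcp_rot: [-3.141, -0.0, -0.735]
ft_force: [-0.0, -0.5, 2.1]
width: -0.0
finger_force: 0.8
```

```bash
python3 -c "
from rel import *
rel()"
```

```text
t 19.5 tool [ 0.654  -0.2229  0.0821] [-3.1415 -0.0004 -0.7351] slicer x,y -0.07781188981755206 0.07269572959035434 nose to stop -0.014188110182447922 F [-0.03   -0.5253  2.1011] w -5.5540279879807325e-06
```

Converted, 0.001 m is 0.02.

Call:
advance(deltas="0 0 0 0.02 0 0 0 | 0 0 0 0.02 0 0 0 | 0 0 0 0 0 0 0")

```text
time: 19.8
tool_pos: [0.6542, -0.223, 0.0817]
tcp_rot: [-3.141, -0.001, -0.735]
ft_force: [-7.0, 0.9, 15.0]
width: 0.0
finger_force: 7.9
```

Call:
advance(deltas="0 0 0 0.03 0 0 0 | 0 0 0 0 0 0 0")

```text
time: 20.0
tool_pos: [0.6543, -0.2231, 0.0815]
tcp_rot: [-3.141, -0.002, -0.735]
ft_force: [-11.4, 3.6, 25.3]
width: 0.0003
finger_force: 12.9
```

```bash
python3 -c "
from rel import *
rel()"
```

```text
t 20.0 tool [ 0.6543 -0.2231  0.0815] [-3.1413 -0.0015 -0.735 ] slicer x,y -0.07746895527287775 0.07269132286059088 nose to stop -0.01453104472712223 F [-11.4247   3.6375  25.262 ] w 0.0003200104550851536
```

Hard stop at z = 0.0815, matching the thumb rest's expected down height (0.082). I'll retreat and verify.

Converted, -0.04 m is -0.8, -0.03 m is -0.6.

Call:
advance(deltas="0 0 0 -0.08 0 0 0 | 0 0 0 -0.6 0 0 0 | 0 -0.4 0 -0.8 0 0 0 | 0 -0.6 0 -0.8 0 0 0 | 0 -0.6 0 -0.8 0 0 0 | 0 0 0 0 0 0 0 | 0 0 0 0 0 0 0")

```text
time: 20.7
tool_pos: [0.5947, -0.169, 0.2333]
tcp_rot: [-3.141, -0.002, -0.735]
ft_force: [1.0, 0.3, -1.7]
width: 0.0005
finger_force: 0.0
```

```bash
python3 - <<'E'
from rel import *
s=rel();p=np.array([.663,-.329,-.735]);u=np.array([np.cos(p[2]),np.sin(p[2])]);y=np.array([-u[1],u[0]])
f=lambda q:np.array([(q[:2]-p[:2])@u,(q[:2]-p[:2])@y,q[2]])
C=("scene","side","wrist");st={}
for c in C:st[c]=bot.state();im=snap(c,"end_"+c)
for l in("lever_tip","comb_insert","lever_hinge"):
    t={c:tip(c,l)[:1] for c in C};print(l,{c:(v[0][0],v[0][1].round(1)) for c,v in t.items() if v})
    r=[ray(c,t[c][0][1],st[c]) for c in C if t[c]]
    if len(r)>1:q,e=tri(r);print(f(q),np.round(e,4))
    if t["wrist"]:print("wrist at z",f(atz(ray("wrist",t["wrist"][0][1],st["wrist"]),dict(lever_tip=.068,comb_insert=.048,lever_hinge=.061)[l])))
im=cv2.imread("pics/end_wrist.png");h=cv2.cvtColor(im,cv2.COLOR_BGR2HSV)
for n,m in(("red",((h[...,0]<10)|(h[...,0]>170))&(h[...,1]>150)),("green",(h[...,0]>45)&(h[...,0]<85)&(h[...,1]>120))):
    k,lab,stt,ce=cv2.connectedComponentsWithStats(m.astype(np.uint8))
    for i in range(1,k):
        if stt[i,4]>60:
            x,yy,w,hh,a=stt[i];print(n,stt[i],"ends at z.075:",f(atz(ray("wrist",(x,yy+hh/2),st["wrist"]),.075)),f(atz(ray("wrist",(x+w,yy+hh/2),st["wrist"]),.075)),"y-range z.08",f(atz(ray("wrist",(x+w/2,yy+hh),st["wrist"]),.08)))
E
```

```text
t 20.7 tool [ 0.5947 -0.169   0.2333] [-3.1408 -0.0019 -0.7346] slicer x,y -0.157988067445325 0.07292658885919427 nose to stop 0.06598806744532502 F [ 1.0356  0.3418 -1.6587] w 0.00046210279835160096
lever_tip {'scene': (0.8, array([348.6, 164.9])), 'side': (0.59, array([327.6, 247.8])), 'wrist': (0.72, array([365. ,  92.2]))}
[-0.0712  0.0311  0.0674] [0.0067 0.0026 0.0045]
wrist at z [-0.0718  0.0267  0.068 ]
comb_insert {'scene': (0.8, array([352.3, 160.5])), 'side': (0.58, array([347.8, 276.4])), 'wrist': (0.68, array([392.7,  20.5]))}
[-0.0053  0.0007  0.0486] [0.0013 0.0026 0.0017]
wrist at z [-0.0069  0.0003  0.048 ]
lever_hinge {'scene': (0.92, array([325.4, 172.8])), 'wrist': (0.9, array([275.2,  95.2]))}
[-0.0734  0.1133  0.054 ] [0.0023 0.0023]
wrist at z [-0.0744  0.1103  0.061 ]
red [ 262   85  107   16 1238] ends at z.075: [-0.0726  0.1204  0.075 ] [-0.0727  0.0241  0.075 ] y-range z.08 [-0.0797  0.0722  0.08  ]
red [  2 386  23  14 233] ends at z.075: [-0.4573  0.5131  0.075 ] [-0.4526  0.4739  0.075 ] y-range z.08 [-0.4625  0.4919  0.08  ]
green [382  86  23  53 989] ends at z.075: [-0.0897  0.0114  0.075 ] [-0.0895 -0.0099  0.075 ] y-range z.08 [-0.1131  0.0003  0.08  ]
```

The lever tip is at z≈0.067 (0.068 expected when down), and the insert origin is at slicer (-6, 0.5, 48) mm (expected -7, 0, 48). I'm handing in.

```bash
python3 -c "
from station import bot
print(bot.close_job())"
```

```text
the job is handed in; nothing more can be done
None
```

I slid the comb insert in until its nose met the stop (about 22 N), swung the red lever fully down, never touched the other insert, and handed the job in at about 21 s; the verdict was not shown.

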